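# Vent the UV curing box after a cure

## Task

The UV curing box has finished a cure: silence the buzzer (small round key), then switch the lamps off (large round key), then start the fan (square key), pressing one key at a time, right down, and letting it up before the next; leave the long start key alone. Then, with the keys done, take the sprung lid by its bow handle and lift it to the long vent mark on the angle quadrant, 30 degrees open, without swinging it wide open. Finish while still holding the lid steady there by the handle (it falls shut if let go), and leave the tape roll, screwdriver, acrylic box and knife where they are.

Things in the scene. Friction and masses are not known exactly. Their poses are not given: they have to be found in the camera images.
- curing_box: UV curing box, 250 mm deep (x) x 390 mm wide (y), fixed. Origin on the bench under its centre; its +x runs from the front (facing the robot) to the hinged back, +y to its left. Lidded chamber on the left (y -85 to 195 mm, rim 107 mm high), console on the right with a flat top 115 mm high and four white keys in a row at y -140 mm, 48 mm apart, front to back: large round, small round, square, long.
- lid_angle (a joint): Lid angle in rad: 0 shut, grows as the front edge rises; 0.524 (30 degrees) is the vent mark, stop at 1.4. A hinge spring always closes it (0.6 N m shut, plus 1.0 N m per rad); lid and handle weigh 0.4 to 0.6 kg, so lifting at the handle takes about 5 N at first, 7 to 8 N at the mark. Nothing latches it or keeps it up.
- lid: The sprung lid, grey sheet metal, handle fixed on it. Origin on the hinge axis, 128 mm behind the box's centre, 107 mm above the bench, at the middle of the lid's width. Axes turn with it: -x runs to its front edge, y is the hinge axis (those of the box when shut). 280 mm wide, front edge 254 mm from the hinge, top face 20 mm above the hinge.
- lid_handle (a point): Steel bow handle on the lid near the front edge. The point is the middle of its round bar: 10 mm thick, along y, 120 mm between its legs; bar centre 36 mm over the lid's top face, 218 mm before the hinge and 56 mm above it, 163 mm above the bench when shut. Axes turn with the lid. The bar can be pinched across from above (fingers closing along the box's x) and can turn between the fingers.
- vent_mark (a point): Outer end of the long line on the angle quadrant, an aluminium arc on the box's left side centred on the hinge axis (short lines at 10, 20, 40, 50 and 60 degrees). 128 mm from the hinge axis, 30 degrees up. Fixed to the box.
- lid_pointer (a point): Tip of the thin pointer on the lid's left side, 128 mm from the hinge axis; it sweeps over the quadrant and meets vent_mark when the lid is 30 degrees open.
- mute_key (a joint): Travel in m of the small round key (16 mm across) that silences the buzzer: 0 up, 0.005 fully down. Springs back. 2 N to start, 5 N fully down (the same for all four keys).
- mute_key_top (a point): Centre of the top face of the mute key, 127 mm above the bench when up (12 mm over the console), moves with it.
- lamp_key (a joint): Travel in m of the large round key (30 mm across) that switches the lamps off: 0 up, 0.005 fully down.
- lamp_key_top (a point): Centre of the top face of the lamp key, 127 mm above the bench when up.
- fan_key (a joint): Travel in m of the square key (24 x 24 mm) that starts the fan: 0 up, 0.005 fully down.
- fan_key_top (a point): Centre of the top face of the fan key, 127 mm above the bench when up.
- start_key (a joint): Travel in m of the long key (20 x 52 mm), last in the row towards the back, that starts a new cure: not to be pressed.
- start_key_top (a point): Centre of the top face of the start key.
- tape_roll: Roll of masking tape lying flat, 110 mm across, 25 mm high, left of the box. Origin under its centre. Leave it alone.
- knife: Black snap-blade knife, 150 x 22 x 14 mm, lying left of the box nearer the robot. Origin under its middle. Leave it alone.
- acrylic_box: Clear acrylic box with a blue cover, 92 x 72 x 39 mm, right of the box nearer the robot. Origin under its centre. Leave it alone.
- screwdriver: Black and yellow pistol-grip cordless screwdriver lying on its side, about 180 x 130 x 40 mm, right of the box. Origin near the motor, under the barrel. Leave it alone.

How it is judged (in metres and radians):
On the way, in this order (a step that is already met when the one before it is completed fails the run):
1. mute key pressed right down with the lid shut and the other keys up (value of joint mute_key above 0.0035 m and value of joint each of lamp_key, fan_key below 0.0015 m and value of joint lid_angle below 0.05 rad), for 0.05 s.
2. lamp key pressed right down with the lid shut and the other keys up (value of joint lamp_key above 0.0035 m and value of joint each of mute_key, fan_key below 0.0015 m and value of joint lid_angle below 0.05 rad), for 0.05 s.
3. fan key pressed right down with the lid shut and the other keys up (value of joint fan_key above 0.0035 m and value of joint each of mute_key, lamp_key below 0.0015 m and value of joint lid_angle below 0.05 rad), for 0.05 s.
4. lid lifted by the handle to the vent mark (value of joint lid_angle between 0.45 and 0.6 rad and contact force between the fingers and lid above 2 N and distance between the grasp point and lid_handle below 0.065 m), for 0.2 s.
At the end, for the whole second after the job is handed in: The lid is held 30 degrees open at the vent mark (between 0.45 and 0.60 rad, about 4 degrees either way), steady (under 0.06 rad/s), with the fingers carrying it by the bow handle (over 2 N, TCP within 65 mm of the middle of the bar), and all four keys are up (all of step 4 and velocity of joint lid_angle between -0.06 and 0.06 rad/s and value of joint each of mute_key, lamp_key, fan_key, start_key below 0.0015 m); the arm keeps its last pose, push and grip.
It fails at once if start key pressed (value of joint start_key above 0.0025 m).
It fails at once if two keys pressed at once (value of joint each of mute_key, lamp_key above 0.002 m or value of joint each of mute_key, fan_key above 0.002 m or value of joint each of lamp_key, fan_key above 0.002 m).
It fails at once if a key pressed while the lid is up (value of joint lid_angle above 0.1 rad and value of joint any of mute_key, lamp_key, fan_key above 0.0025 m).
It fails at once if lid swung wide open (past 50 degrees) (value of joint lid_angle above 0.873 rad).
It fails at once if tape roll, knife, acrylic box or screwdriver moved by more than 30 mm (distance of any of tape_roll, knife, acrylic_box, screwdriver from where it was at the start of the episode above 0.03 m).
It also fails if it takes over 70 s, if anything falls off the work surface, if the arm or the gripper's body presses on something with over 40 N, if the wrist force passes 120 N, or if a joint passes its speed limit or range.

## Robot

A 6-joint arm with a two-finger parallel gripper is mounted at the origin on the work surface. World frame = base frame: x ahead of the robot, y to its left, z up, the work surface at z = 0. Lengths are in m, angles in degrees, forces in N, time in s.
With the tool pointing down it reaches from about 0.4 to 0.825 m from the base axis. Payload 7 kg.
Tool frame: the origin (TCP) lies between the finger pads, 19 mm behind the fingertips; this is the grasp point; z points along the fingers, y is the line along which they close (so a half turn about z gives the same grasp; the last joint's range is limited). The gripper opens to 88 mm and grips with 3 to 60 N. Pads are 19 mm wide; open, the fingers measure 130 mm over their backs; the gripper's body (78 mm by 193 mm) begins 47 mm behind the grasp point.
Start: joints at [-55.17, 20.546, 0.682, 0, -70.136, -16.507], TCP at [0.212, -0.641, 0.245] pointing down, gripper open.
Joint ranges: [-176.03, 176.03], [-82.01, 121.73], [-58.28, 71.71], [-173.87, 95.51], [-174.79, -0.11], [-173.66, 173.66]. Speed limits (degrees/s): [136.94, 136.94, 172.46, 180, 180, 180].

## Interface

Orientations are given as [roll, pitch, yaw] about the fixed x, y, z axes, in that order (R = Rz(yaw) Ry(pitch) Rx(roll)).
In Python, from plant import get_obs, snapshot, camera_params, close_job, boxes_of, cut_out, landmark_of gives the robot as it stands.
- The arm moves only by the shell command python3 -m inch 'ROWS' [OPENING]. ROWS is text: rows parted by semicolons, each of 6 numbers parted by spaces: the shift along the tool's x, y, z in units of 30 cm (1.0 is 30 cm), then the turn, a rotation vector about the tool's x, y, z in units of pi rad (1.0 is pi rad). A call has 1 to 10 rows; each row is the pose to reach, as a shift and turn from the pose commanded when the call began, along the tool's axes at that moment, turning the shorter way round; what a row does not reach only later rows make up. A row lasts 1/12 s, in which the tool goes at most 41.7 mm and 7.16 degrees, less where a joint would pass 70% of its speed; a pose out of reach is approached as far as the arm can. A call with a number of a shift or a turn outside -1 to 1 is refused whole. A call with a gripper value outside its range is refused whole. OPENING is the closure, from -1 (fully open) to 1 (shut), set as the call begins (- or left out, the last holds). The fingers move at their own pace and stop on an object; the grip force is fixed at half the most. Time passes only in rows, so rows that repeat a pose let the fingers close. It gives the time, the measured TCP pose, the force, the opening and the grip force at its end, in the units of the state.
- get_obs(): the state, without advancing time (a new reading comes with each control period).
- snapshot(name): name is "side" or "top" or "wrist"; returns the picture (400x640x3 uint8, red, green, blue); there is no depth.
- camera_params(name): a dict with "mtx" (3x3 intrinsics, pixels), "k1" (the pictures are not rectified: a ray, as slopes to the right and down, at radius r is drawn at 1 + k1 r^2 times it, then the intrinsics apply), "rvec" (rotation vector, rad) and "tvec" (3), from world to camera coordinates, as OpenCV has them. Camera axes: x right, y down, z forward; pixel columns grow to the right and rows downward; lengths in m; the calibration is good to about 2 mm. A picture is of the moment at which its call begins: read the wrist's pose just before it. camera_params takes no time and is no camera call; for the wrist camera it gives the pose at the moment of the call.
- close_job(): hands the job in; it is judged then, once.
Trained networks look in the newest picture that a camera, given by its name, has taken for a name from the list of things; names that differ only in an ending like _2 or _b are one class to them, and where a whole thing is asked for, a point or a joint stands for the part that bears it (a point fixed in the world has none). Each returns a list of dicts, best first, with "p" (0 to 1); they miss things now and then, are a little off and sometimes report something else, mostly with a low value. They report only what shows in the picture. A call takes as long as a camera call.
- boxes_of(camera, thing): "rect" ([left, top, width, height] in pixels, round what is visible of it).
- cut_out(camera, thing): "pixels" (400x640 bool, what is visible of it) and "rect" ([left, top, width, height] in pixels, round what is visible of it).
- landmark_of(camera, thing): "uv" ([column, row] in pixels: a listed point, or the origin of a listed thing).
The state is a dict: "clock": time; "joint_pos": joint angles; "qvel": joint speeds; "tau": joint torques, N m; "tool_pos": TCP position; "orientation": TCP orientation; "force": force on the tool from outside, world axes, zero at the start; "moment": the same for the moment, N m; "opening": finger opening in m; "gripper_force": force on a finger pad.
Only numpy, scipy, OpenCV 4.12 (cv2) and the standard library are available. Lean on these libraries where they do the work, as an engineer would, in place of code of your own. Each camera call takes 0.05 s, during which the arm holds its last target. There are 200 camera calls.

## Working session

There is one attempt and no reset: what is moved stays moved. The work goes in short steps, Python scripts to look and compute and a shell command to move; the robot and the scene stay as the last step left them, time stands still between calls to the robot, and variables do not carry over. Pictures are saved under pics/ and viewed, at most 10 in all, crops included, and the job is handed in when it is done.

```bash
mkdir -p pics; cat > h.py <<'E'
import numpy as np, cv2
from scipy.spatial.transform import Rotation as R
from plant import *
def ray(cam,uv,z):
    p=camera_params(cam); K=np.array(p["mtx"]); 
    n=cv2.undistortPoints(np.array([[uv]],float),K,np.array([p["k1"],0,0,0,0.]))[0,0]
    # k1 forward model equals OpenCV's
    Rm=cv2.Rodrigues(np.array(p["rvec"],float))[0]; t=np.array(p["tvec"],float).ravel()
    c=-Rm.T@t; d=Rm.T@np.array([n[0],n[1],1]); return c+d*(z-c[2])/d[2]
def proj(cam,P):
    p=camera_params(cam)
    return cv2.projectPoints(np.array(P,float).reshape(-1,3),np.array(p["rvec"],float),np.array(p["tvec"],float),np.array(p["mtx"]),np.array([p["k1"],0,0,0,0.]))[0][:,0]
def togo(P):
    "shift in tool axes, row units, from measured pose to world point P"
    o=get_obs(); Rt=R.from_euler('xyz',o["orientation"],degrees=True)
    return Rt.inv().apply(np.array(P)-o["tool_pos"])/0.3
E
python3 - <<'E'
from h import *
o=get_obs(); print(o["tool_pos"],o["orientation"],o["force"],o["opening"])
Z=dict(mute_key_top=.127,lamp_key_top=.127,fan_key_top=.127,start_key_top=.127,lid_handle=.163,curing_box=0,tape_roll=0,knife=0,acrylic_box=0,screwdriver=0)
for c in("top","side"):
    im=snapshot(c); cv2.imwrite(f"pics/{c}0.png",im[...,::-1])
    for n,z in Z.items():
        for r in landmark_of(c,n)[:2]: print(c,n,round(r["p"],2),np.round(r["uv"],1),np.round(ray(c,r["uv"],z),4))
E
```

```text
[ 0.21202432 -0.64034252  0.24439649] [ 1.79902519e+02 -9.06966999e-03 -1.61683877e+02] [ 0.68967016 -0.77421149  0.36470816] 0.08750778541444929
top mute_key_top 0.61 [350.2 210.3] [ 0.5466 -0.0301  0.127 ]
top mute_key_top 0.49 [355.5 191.3] [ 0.5921 -0.0463  0.127 ]
top lamp_key_top 0.66 [345.4 230.1] [ 0.5    -0.0152  0.127 ]
top lamp_key_top 0.44 [299.  196.2] [0.5879 0.09   0.127 ]
top fan_key_top 0.67 [350.8 192.4] [ 0.5901 -0.0348  0.127 ]
top start_key_top 0.74 [357.4 169.9] [ 0.6453 -0.0552  0.127 ]
top lid_handle 0.61 [266.2 218.2] [0.533  0.1656 0.163 ]
top lid_handle 0.51 [381.4 266.1] [ 0.4105 -0.0864  0.163 ]
top curing_box 0.9 [295.  198.5] [0.6103 0.1057 0.    ]
top tape_roll 0.94 [185.8 170.4] [0.7086 0.4093 0.    ]
top knife 0.95 [183. 224.] [0.5567 0.4146 0.    ]
top knife 0.5 [408.6 196.3] [ 0.5985 -0.2073  0.    ]
top acrylic_box 0.88 [379.7 265.6] [ 0.4155 -0.1101  0.    ]
top screwdriver 0.67 [409.5 193.8] [ 0.6054 -0.2106  0.    ]
side mute_key_top 0.57 [327. 172.] [ 0.5563 -0.0467  0.127 ]
side lamp_key_top 0.53 [342.7 180.1] [ 0.4986 -0.0228  0.127 ]
side fan_key_top 0.62 [312.9 166.8] [ 0.6056 -0.0574  0.127 ]
side start_key_top 0.67 [302.1 163.2] [ 0.6435 -0.0637  0.127 ]
side lid_handle 0.71 [298.3 201.9] [0.5257 0.1886 0.163 ]
side tape_roll 0.8 [184.4 287.6] [0.7072 0.4135 0.    ]
side knife 0.8 [239.3 310.5] [0.5529 0.4166 0.    ]
side acrylic_box 0.93 [379.4 209.1] [ 0.4164 -0.1265  0.    ]
```

View pics/top0.png

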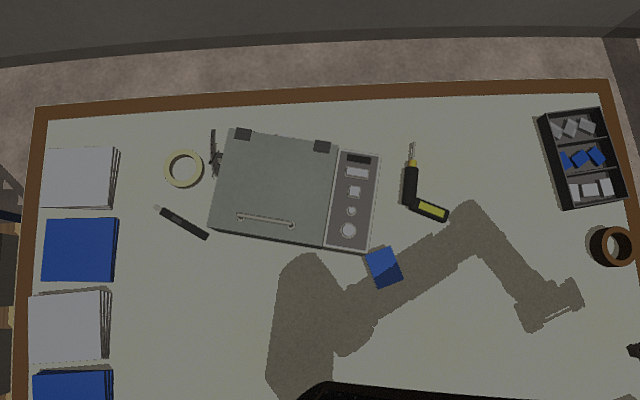

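View pics/side0.png

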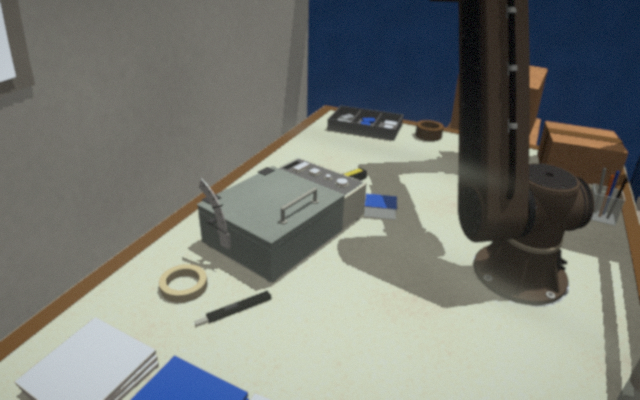

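The top view shows the keys at about (348,230), (351,211), (354,191) and (357,172), and the handle bar from (238,213) to (293,226). The second candidates for lamp and handle are false. The side view confirms the layout. Next I fit the box pose.

```bash
cat > fit.py <<'E'
from h import *
from scipy.optimize import least_squares
im=snapshot("top"); g=im[150:245,330:382].min(2)
n,l,s,c=cv2.connectedComponentsWithStats((g>np.percentile(g,88)).astype(np.uint8))
print([(np.round(c[i]+[330,150],1).tolist(),int(s[i,4])) for i in range(1,n) if s[i,4]>12])
E
python3 fit.py; python3 - <<'E'
from h import *
from scipy.optimize import least_squares
im=snapshot("top"); cv2.imwrite("pics/c.png",cv2.resize(im[140:260,200:390,::-1],None,fx=4,fy=4,interpolation=cv2.INTER_CUBIC))
E
```

```text
[([337.2, 163.7], 34), ([376.2, 179.7], 59), ([357.0, 171.7], 131), ([332.2, 194.6], 38), ([354.1, 190.6], 74), ([351.2, 209.9], 23), ([348.2, 229.8], 100)]
```

View pics/c.png

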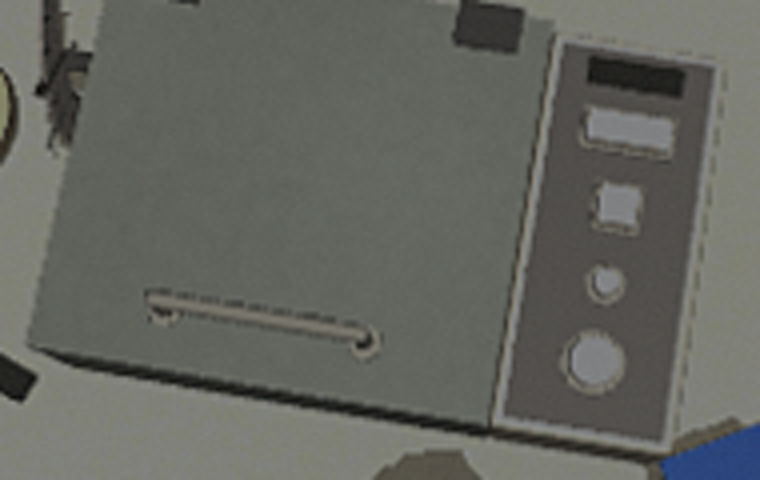

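The crop gives key tops at (348.4,230.1), (351.2,210.2), (354.5,191) and (357.1,172.2), and the bar from (237.5,214.8) to (291.3,224.5). Now fitting the pose.

```bash
python3 - <<'E'
from h import *
from scipy.optimize import least_squares
uv=np.array([(348.4,230.1),(351.2,210.2),(354.5,191),(357.1,172.2),(264.4,219.6)])
def pts(q):
    x,y,a,k=q
    B=np.array([[k+.048*i,-.14,.127] for i in range(4)]+[[-.09,.055,.163]])
    return R.from_euler('z',a).apply(B)+[x,y,0]
s=least_squares(lambda q:(proj("top",pts(q))-uv).ravel(),[.61,.1,-.26,-.08])
print(s.x[:2],np.degrees(s.x[2]),s.x[3]); print(np.round(s.fun.reshape(-1,2),1)); print(pts(s.x).round(4))
print(np.round(proj("side",pts(s.x)),1))
a=np.degrees(s.x[2]); t=pts(s.x)[1]; print(togo([t[0],t[1],.20]), (180+a)-(get_obs()["orientation"][2]%360))
E
```

```text
[0.60594623 0.09700132] -12.642310413992503 -0.07776900304702224
[[ 0.1  0.1]
 [ 0.3  0.2]
 [-0.2 -0. ]
 [ 0.  -0.2]
 [-0.3 -0.1]]
[[ 0.4994 -0.0226  0.127 ]
 [ 0.5463 -0.0331  0.127 ]
 [ 0.5931 -0.0436  0.127 ]
 [ 0.6399 -0.0541  0.127 ]
 [ 0.5302  0.1704  0.163 ]]
[[342.4 180.1]
 [328.3 174.8]
 [314.7 169.7]
 [301.7 164.8]
 [300.2 198. ]]
[-1.69392443  1.57265782  0.15116007] -30.96771159843277
```

```bash
python3 -m inch '-0.85 0.79 0 0 0 0; -0.85 0.79 0 0 0 0; -0.85 0.79 0 0 0 0; -0.85 0.79 0 0 0 0; -0.85 0.79 0 0 0 0; -0.85 0.79 0 0 0 0; -0.85 0.79 0 0 0 0; -0.85 0.79 0 0 0 0; -0.85 0.79 0 0 0.06 0; -0.85 0.79 0 0 0 0' 1 | tail -5
python3 -c "
from h import *
print(togo([.5463,-.0331,.19]))"
```

```text
tool_pos: [0.3872, -0.3291, 0.2418]
orientation: [179.8, -1.0, -160.9]
force: [0.5, -1.8, -2.0]
opening: 0.0267
gripper_force: 0.0
[-0.82698292  0.75828792  0.16111232]
```

```bash
python3 -m inch '-0.83 0.76 0.06 0 0 0.172; -0.83 0.76 0.06 0 0 0.172; -0.83 0.76 0.06 0 0 0.172; -0.83 0.76 0.06 0 0 0.172; -0.83 0.76 0.06 0 0 0.172; -0.83 0.76 0.06 0 0 0.172; -0.83 0.76 0.06 0 0 0.172; -0.83 0.76 0.06 0 0 0.172; -0.83 0.76 0.06 0 0 0.172; -0.83 0.76 0.06 0 0 0.172' | tail -5
python3 - <<'E'
from h import *
o=get_obs();print(o["joint_pos"],o["tool_pos"],o["orientation"],o["opening"],togo([.5463,-.0331,.19]))
im=snapshot("wrist"); 
P=[[.4994,-.0226,.127],[.5463,-.0331,.127],[.5931,-.0436,.127],[.6399,-.0541,.127]]
uv=proj("wrist",P);print(uv.round(1))
for u in uv: cv2.drawMarker(im,tuple(int(v) for v in u.round()),(255,0,0),0,12)
cv2.imwrite("pics/w.png",im[...,::-1])
E
```

```text
tool_pos: [0.5467, -0.037, 0.2269]
orientation: [180.0, 0.0, 167.6]
force: [-0.3, -0.6, -0.7]
opening: 0.0003
gripper_force: 0.0
[ 1.66179038e+01  9.36590047e+00 -1.70526689e+01  1.26763429e-03
 -6.35582455e+01 -1.19046358e+02] [ 0.54665435 -0.0370167   0.22687557] [1.79989736e+02 2.08202784e-02 1.67572108e+02] 0.0002895677417994358 [0.00400787 0.01247354 0.12291937]
[[326.6 144.6]
 [326.  210.5]
 [325.4 269.4]
 [324.9 322.4]]
```

View pics/w.png

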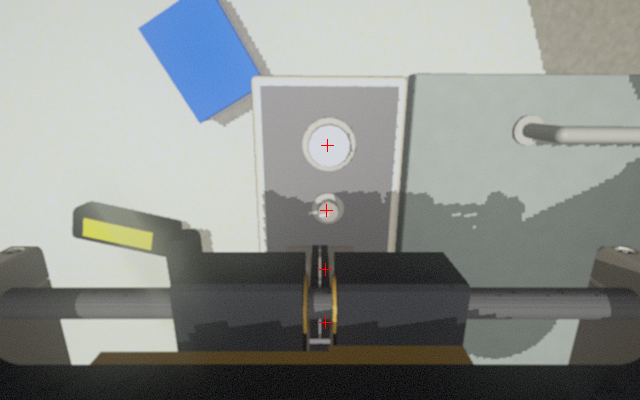

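The wrist view confirms the fit: the projected crosses sit on the lamp key (328,146) and the mute key (327,210) to within about 1 mm.

```bash
python3 -m inch '0.004 0.01 0.1 0 0 0; 0.004 0.01 0.2 0 0 0; 0.004 0.01 0.255 0 0 0; 0.004 0.01 0.255 0 0 0; 0.004 0.01 0.265 0 0 0; 0.004 0.01 0.275 0 0 0; 0.004 0.01 0.28 0 0 0; 0.004 0.01 0.28 0 0 0; 0.004 0.01 0.28 0 0 0' | tail -5
```

```text
tool_pos: [0.5446, -0.038, 0.1446]
orientation: [180.0, 0.1, 167.4]
force: [0.2, -1.9, 2.7]
opening: 0.0005
gripper_force: 1.3
```

```bash
python3 -m inch '0 0 0.005 0 0 0; 0 0 0.01 0 0 0; 0 0 0.014 0 0 0; 0 0 0.014 0 0 0; 0 0 0.014 0 0 0' | tail -5
```

```text
tool_pos: [0.5447, -0.0379, 0.1408]
orientation: [180.0, 0.1, 167.4]
force: [-2.5, -2.2, 14.4]
opening: 0.0006
gripper_force: 6.9
```

```bash
python3 -m inch '0 0 -0.04 0 0 0; 0 0 -0.09 0 0 0; 0 0 -0.09 0 0 0; 0 0 -0.09 0 0 0' | tail -5; python3 -c "
from h import *
print(togo([.4994,-.0226,.147]))"
```

```text
tool_pos: [0.544, -0.0373, 0.1664]
orientation: [179.9, 0.0, 167.4]
force: [-0.3, 0.8, -0.6]
opening: 0.0004
gripper_force: 0.0
[0.15590171 0.01520826 0.06466235]
```

```bash
python3 -m inch '0.1 0.015 0 0 0 0; 0.156 0.015 0 0 0 0; 0.156 0.015 0 0 0 0; 0.156 0.015 0.04 0 0 0; 0.156 0.015 0.06 0 0 0; 0.156 0.015 0.07 0 0 0; 0.156 0.015 0.078 0 0 0; 0.156 0.015 0.085 0 0 0; 0.156 0.015 0.085 0 0 0; 0.156 0.015 0.085 0 0 0' | tail -5
```

```text
tool_pos: [0.4988, -0.0232, 0.1411]
orientation: [-180.0, -0.1, 167.4]
force: [-5.8, 2.2, 9.4]
opening: 0.0004
gripper_force: 4.5
```

```bash
python3 -m inch '0 0 0.003 0 0 0; 0 0 0.003 0 0 0; 0 0 -0.04 0 0 0; 0 0 -0.09 0 0 0; 0 0 -0.09 0 0 0; 0 0 -0.09 0 0 0' | tail -5; python3 -c "
from h import *
print(togo([.5931,-.0436,.1405]))"
```

```text
tool_pos: [0.4999, -0.023, 0.1682]
orientation: [179.9, 0.1, 167.3]
force: [-1.3, -0.5, -1.3]
opening: 0.0002
gripper_force: 0.0
[-0.31804784  0.0009681   0.09270045]
```

```bash
python3 -m inch '-0.12 0 0 0 0 0; -0.24 0 0 0 0 0; -0.318 0 0 0 0 0; -0.318 0 0 0 0 0; -0.318 0 0.05 0 0 0; -0.318 0 0.065 0 0 0; -0.318 0 0.075 0 0 0; -0.318 0 0.085 0 0 0; -0.318 0 0.091 0 0 0; -0.318 0 0.091 0 0 0' | tail -5;  python3 -m inch '0 0 0.003 0 0 0; 0 0 0.003 0 0 0; 0 0 0.003 0 0 0' | tail -5
```

```text
tool_pos: [0.5916, -0.0442, 0.1412]
orientation: [-180.0, -0.0, 167.4]
force: [-3.1, -1.1, 4.3]
opening: 0.0005
gripper_force: 2.3
tool_pos: [0.5917, -0.0442, 0.141]
orientation: [-180.0, 0.0, 167.4]
force: [-6.3, -0.5, 10.0]
opening: 0.0003
gripper_force: 5.3
```

```bash
python3 -m inch '0 0 -0.1 0 0 0; 0 0 -0.2 0 0 0; 0 0 -0.36 0 0 0; 0 0 -0.36 0 0 0; 0 0 -0.36 0 0 0' -1 | tail -5; python3 -c "
from h import *
print(togo([.5302,.1704,.225]))"
```

```text
tool_pos: [0.5941, -0.0435, 0.252]
orientation: [179.8, 0.4, 167.4]
force: [-0.3, 0.6, 0.1]
opening: 0.0283
gripper_force: 0.0
[0.36421907 0.64922582 0.08909484]
```

```bash
python3 -m inch '0.364 0.65 0.04 0 0 -0.5; 0.364 0.65 0.04 0 0 -0.5; 0.364 0.65 0.04 0 0 -0.5; 0.364 0.65 0.04 0 0 -0.5; 0.364 0.65 0.04 0 0 -0.5; 0.364 0.65 0.04 0 0 -0.5; 0.364 0.65 0.04 0 0 -0.5; 0.364 0.65 0.04 0 0 -0.5; 0.364 0.65 0.04 0 0 -0.5; 0.364 0.65 0.04 0 0 -0.5' | tail -5;python3 -m inch '0 0 0 0 0 -0.23; 0 0 0 0 0 -0.23; 0 0 0 0 0 -0.23; 0 0 0 0 0 -0.23; 0 0 0 0 0 -0.23; 0 0 0 0 0 -0.23; 0 0 0 0 0 -0.23; 0 0 0 0 0 -0.23' | tail -5
```

```text
tool_pos: [0.5278, 0.1706, 0.2349]
orientation: [180.0, -0.0, -120.6]
force: [-0.3, -0.2, -0.2]
opening: 0.0868
gripper_force: 0.0
tool_pos: [0.5281, 0.1702, 0.2351]
orientation: [180.0, 0.0, -79.8]
force: [-0.3, -0.2, -0.2]
opening: 0.0873
gripper_force: 0.0
```

```bash
python3 -m inch '0 0 0 0 0 0.127; 0 0 0 0 0 0.127; 0 0 0 0 0 0.127; 0 0 0 0 0 0.127; 0 0 0 0 0 0.127' | tail -5
python3 - <<'E'
from h import *
print(togo([.5302,.1704,.163]),get_obs()["joint_pos"])
im=snapshot("wrist"); L=landmark_of("wrist","lid_handle")
for r in L[:2]: print(r["p"],r["uv"],ray("wrist",r["uv"],.163))
a=np.radians(-12.64);d=np.array([-np.sin(a),np.cos(a),0])
for k in(-.06,0,.06):
    u=proj("wrist",np.array([.5302,.1704,.163])+k*d)[0]; cv2.drawMarker(im,tuple(int(v) for v in u.round()),(255,0,0),0,12)
cv2.imwrite("pics/w2.png",im[...,::-1])
E
```

```text
tool_pos: [0.5283, 0.1702, 0.2353]
orientation: [180.0, -0.0, -102.5]
force: [0.6, -0.6, -0.9]
opening: 0.0875
gripper_force: 0.0
[-0.0020555  -0.00597437  0.24100333] [ 3.80686281e+01  9.70138941e+00 -1.54787003e+01 -2.97462095e-03
 -6.48269200e+01 -5.05755421e+01]
0.95 [314.0, 224.3] [0.5327848  0.16941892 0.163     ]
```

View pics/w2.png

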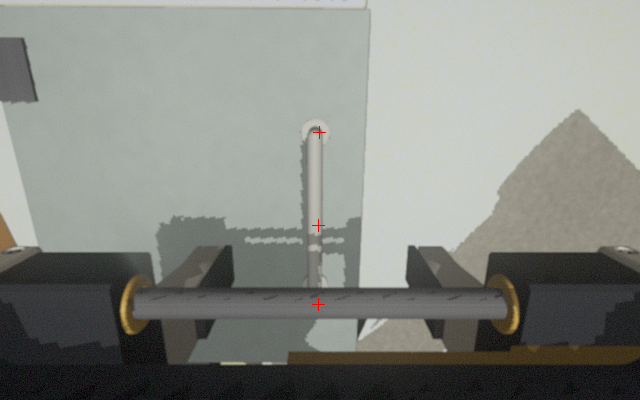

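The bar lies at column about 314, running from row 132 to 285, centred between the open fingers. I'll aim about 2 mm further back, descend and close.

```bash
python3 -m inch '-0.002 -0.013 0.1 0 0 0; -0.002 -0.013 0.2 0 0 0; -0.002 -0.013 0.237 0 0 0; -0.002 -0.013 0.237 0 0 0; -0.002 -0.013 0.237 0 0 0' | tail -5
python3 -m inch '0 0 0 0 0 0; 0 0 0 0 0 0; 0 0 0 0 0 0; 0 0 0 0 0 0; 0 0 0 0 0 0; 0 0 0 0 0 0; 0 0 0 0 0 0; 0 0 0 0 0 0' 1 | tail -5
python3 - <<'E'
from h import *
o=get_obs();p=np.array(o["tool_pos"]); a=np.radians(-12.64)
Rt=R.from_euler('xyz',o["orientation"],degrees=True); r0=np.hypot(.218,.056); b0=np.arctan2(.056,.218)
for t in (5,10,15,20,25,30):
    b=b0+np.radians(t); dx=.218-r0*np.cos(b); dz=r0*np.sin(b)-.056
    print(t,(Rt.inv().apply([dx*np.cos(a),dx*np.sin(a),dz])/.3).round(3))
E
```

```text
tool_pos: [0.5326, 0.1699, 0.1646]
orientation: [180.0, -0.1, -102.4]
force: [0.5, 0.1, -0.2]
opening: 0.0876
gripper_force: 0.0
tool_pos: [0.5324, 0.17, 0.1644]
orientation: [-180.0, 0.0, -102.5]
force: [0.1, 0.6, -1.0]
opening: 0.04
gripper_force: 0.0
5 [ 0.    -0.019 -0.063]
10 [ 0.    -0.043 -0.123]
15 [ 0.    -0.073 -0.182]
20 [ 0.    -0.108 -0.237]
25 [ 0.    -0.147 -0.29 ]
30 [ 0.001 -0.191 -0.338]
```

```bash
python3 -m inch '0 0 0 0 0 0; 0 0 0 0 0 0; 0 0 0 0 0 0; 0 0 0 0 0 0; 0 0 0 0 0 0; 0 0 0 0 0 0; 0 0 0 0 0 0; 0 0 0 0 0 0; 0 0 0 0 0 0; 0 0 0 0 0 0' 1 | tail -5
```

```text
tool_pos: [0.5318, 0.17, 0.1642]
orientation: [179.9, -0.0, -102.5]
force: [-4.1, 1.5, 1.5]
opening: 0.0093
gripper_force: 30.0
```

```bash
python3 -m inch '0 -0.008 -0.03 0 0 0; 0 -0.019 -0.063 0 0 0; 0 -0.03 -0.093 0 0 0; 0 -0.043 -0.123 0 0 0; 0 -0.058 -0.153 0 0 0; 0 -0.073 -0.182 0 0 0; 0 -0.09 -0.21 0 0 0; 0 -0.108 -0.237 0 0 0; 0 -0.108 -0.237 0 0 0; 0 -0.108 -0.237 0 0 0' | tail -5
```

```text
tool_pos: [0.5628, 0.1629, 0.2362]
orientation: [179.8, -0.0, -102.5]
force: [-10.8, 5.6, -0.7]
opening: 0.009
gripper_force: 30.0
```

```bash
python3 -m inch '0 -0.018 -0.026 0 0 0; 0 -0.036 -0.053 0 0 0; 0 -0.058 -0.077 0 0 0; 0 -0.08 -0.101 0 0 0; 0 -0.08 -0.101 0 0 0; 0 -0.08 -0.101 0 0 0; 0 -0.08 -0.101 0 0 0' | tail -5
python3 - <<'E'
from h import *
a=np.radians(-12.64);im=snapshot("side"); 
B=R.from_euler('z',a)
def w(p): return B.apply(p)+[.606,.097,0]
L=landmark_of("side","lid_pointer");V=landmark_of("side","vent_mark");H=landmark_of("side","lid_handle")
print(L[:2],V[:2],H[:1])
for t in (20,25,30,35):
    b=np.arctan2(56,218)+np.radians(t); r=.2251
    print(t,proj("side",[w([.128-.128*np.cos(np.radians(t)),.2,.107+.128*np.sin(np.radians(t))]),w([.128-r*np.cos(b),.055,.107+r*np.sin(b)])]).round(1).tolist())
cv2.imwrite("pics/s2.png",cv2.resize(im[120:300,150:400,::-1],None,fx=3,fy=3,interpolation=cv2.INTER_CUBIC))
p=B.inv().apply(np.array(get_obs()["tool_pos"])-[.606,.097,0]);print(p,np.degrees(np.arctan2(p[2]-.107,.128-p[0])-np.arctan2(56,218)),np.hypot(p[2]-.107,.128-p[0]))
E
```

```text
tool_pos: [0.5859, 0.1577, 0.2665]
orientation: [179.8, -0.0, -102.5]
force: [-11.0, 4.6, -0.4]
opening: 0.0091
gripper_force: 30.0
[] [{'uv': [219.7, 204.9], 'p': 0.8}] [{'uv': [282.4, 154.3], 'p': 0.6}]
20 [[227.3, 213.0], [289.7, 167.3]]
25 [[225.8, 208.6], [285.9, 159.9]]
30 [[223.9, 204.2], [281.6, 152.7]]
35 [[221.8, 199.8], [277.0, 145.8]]
[-0.03295852  0.05481587  0.26639699] 30.31403700756787 0.22652824077944478
```

View pics/s2.png

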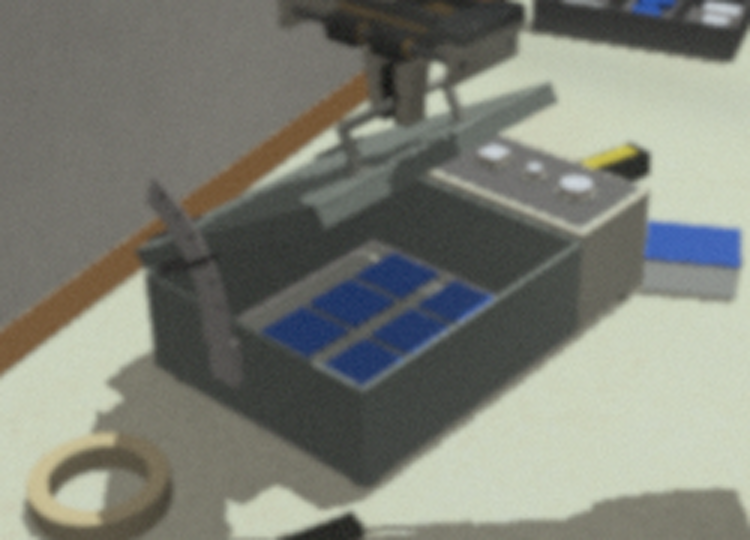

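The lid stands open at the mark: the pointer is at about (221,206), against the detected vent mark at (220,205). From the tool position the lid angle works out at about 30.3°, and the bar is in the fingers. I'll hold briefly, then hand in.

```bash
python3 -m inch '0 0 0 0 0 0; 0 0 0 0 0 0; 0 0 0 0 0 0; 0 0 0 0 0 0; 0 0 0 0 0 0; 0 0 0 0 0 0' | tail -6; python3 -c "
from plant import *
print(get_obs()['clock'],close_job())"
```

```text
clock: 13.3
tool_pos: [0.5858, 0.1577, 0.2664]
orientation: [179.8, -0.0, -102.5]
force: [-10.7, 4.2, -0.2]
opening: 0.0091
gripper_force: 30.0
the job is handed in; nothing more can be done
13.3 None
```

I pressed the mute, lamp and fan keys in order, then handed in at 13.3 s with the lid held by its handle at about 30°; no result was returned, and I could judge key travel only from tool height and force.

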